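# Clear the multimeter and seat the kit drawer

### The job

The multimeter lies in front of the open drawer of the small blue riser and is in the way. Slide it along the table, without lifting it, until it lies wholly inside the yellow taped outline, then push the drawer fully home under the overhanging top until it clicks into its rear catch and stays there by itself. Push steadily by feel rather than ramming it, and leave the other things where they are.

Things in the scene. Friction and masses are not known exactly. Their poses are not given: they have to be found in the camera images.
- unit: low blue steel riser with a grey top board, fixed to the table, 216 deep x 200 wide x 98 mm high. Origin: centre of its underside on the table; its -x axis points out of the drawer side, y across its width, z up. Top board: 14 mm thick, underside 84 mm above the table, front edge at x = -0.110, width 200. Side panels start behind x = -0.080.
- kit_drawer: grey steel drawer, 0.7 kg, slides along the riser's x (out is -x), friction about 1.5 N. Origin: middle of the front face's lower edge, 12 mm above the table; axes as the riser's. Front 168 wide, 70 high; over the middle 84 mm its top 26 mm are cut away. Origin in riser's frame: start x = -0.139 to -0.169; seated somewhere from -0.094 to -0.084, 16 to 26 mm behind the top board's front edge.
- drawer_face (a point): middle of the drawer's front face, 34 mm above the table: a good place to push. Hidden in the riser's rear is a sprung roller catch with a rubber stop; its depth setting (0 to 10 mm) is unknown. From about 16 mm before the seat it resists with about 10 N; past its middle it draws the drawer in against the stop and holds it. Let go earlier, the drawer is pushed back out.
- meter: orange multimeter lying flat on its back, 150 long (its x) x 78 wide (its y) x 48 mm high (case 34 mm, rotary knob above). Origin: centre of its underside. About 0.3 kg. At the start it lies across the drawer front.
- meter_spot: rectangular outline of yellow tape flat on the table (no height), outer size 130 (its x) x 200 mm (its y), to the right of the drawer front. Origin: its centre. The multimeter belongs in it with its long axis along the outline's y.
- contactor: black and white contactor (switchgear block), 74x45x81 mm, standing left of the riser; leave it. Origin: centre of its underside
- tape_measure: yellow tape measure, 37x80x65 mm, standing on the middle of the riser's top; leave it. Origin: centre of its underside
- masking_tape: roll of masking tape, 100 mm across, 25 mm high, lying right of the riser; leave it. Origin: centre of its underside

How it is judged:
By the outcome, as a careful person would: the job done as asked, in the order asked, and still so for the second after the job is handed in, with the robot touching nothing.
It also fails if it takes over 53 s, if anything falls off the work surface, if the arm or the gripper's body presses on something with over 40 N, if the wrist force passes 120 N, or if a joint passes its speed limit or range.

### The arm

A 6-joint arm with a two-finger parallel gripper is mounted at the origin on a cart in front of the work surface, level with it; the furniture and walls round the work are solid. World frame = base frame: x ahead of the robot, y to its left, z up, the work surface at z = 0. Lengths are in mm, angles in rad, forces in N, time in s.
With the tool pointing down it reaches from about 400 to 925 mm from the base axis. Payload 12.5 kg.
Tool frame: the origin (TCP) lies midway between the tips of the shut fingers; the grasp point (between the pads) lies 19 mm behind it; z points along the fingers, y is the line along which they close (so a half turn about z gives the same grasp; the last joint's range is limited). The gripper opens to 95 mm and grips with 3 to 60 N. Pads are 20 mm wide; open, the fingers measure 119 mm over their backs; the gripper's body (75 mm by 180 mm) begins 59 mm behind the grasp point.
Start: joints at [1.201, 0.491, 1.559, -0, 1.092, -0.106], TCP at [162.952, 603.402, 214.661] pointing down, gripper open.
Joint ranges: [-3.1, 3.1], [-0.84, 2.19], [0.05, 2.79], [-1.13, 4.28], [0.06, 2.93], [-2.69, 2.69]. Speed limits (rad/s): [2.22, 2.22, 2.79, 3.14, 3.14, 3.14].

### API

Orientations are given as [roll, pitch, yaw] about the fixed x, y, z axes, in that order (R = Rz(yaw) Ry(pitch) Rx(roll)).
In Python, from cell import env gives the robot as it stands.
- The arm moves only by the tool carry_out, never from a script. Its argument "series" is a list of rows, each a list of 4 numbers: the shift along the world's x, y, z normalised to -1 to 1, where 1 is 5 cm, then the turn about the world's z normalised to -1 to 1, where 1 is 6 degrees. In form: [[x, y, z, turn], ...]. A call has exactly 5 rows; each row shifts and turns the commanded pose from where the row before left it; what a row does not reach is not made up. A row lasts 1/10 s, in which the tool goes at most 50 mm and 8.59 degrees, less where a joint would pass 70% of its speed; a pose out of reach is approached as far as the arm can. A call with a number of a shift or a turn outside -1 to 1 is refused whole. A call with a gripper value outside its range is refused whole. "fingers" is the closure, from -1 (fully open) to 1 (shut), set as the call begins (left out, the last holds). The fingers move at their own pace and stop on an object; the grip force is fixed at half the most. Time passes only in rows, so rows that do not move let the fingers close, or fill a call up. It gives the time, the measured TCP pose, the force, the opening and the grip force at its end, in the units of the state.
- env.state(): the state, without advancing time (a new reading comes with each control period).
- env.read_camera(name): name is "scene" or "top" or "wrist"; returns the picture (480x640x3 uint8, red, green, blue); there is no depth.
- env.calibration(name): a dict with "K" (3x3 intrinsics, pixels), "dist" ([k1, k2, p1, p2, k3] as OpenCV has them; the pictures are not rectified), "pose" (4x4, takes a point from camera to world coordinates). Camera axes: x right, y down, z forward; pixel columns grow to the right and rows downward; lengths in mm; the calibration is good to about 2 mm. A picture is of the moment at which its call begins: read the wrist's pose just before it. calibration takes no time and is no camera call; for the wrist camera it gives the pose at the moment of the call.
- env.job_done(): hands the job in; it is judged then, once.
Trained networks look in the newest picture that a camera, given by its name, has taken for a name from the list of things; names that differ only in an ending like _2 or _b are one class to them, and where a whole thing is asked for, a point or a joint stands for the part that bears it (a point fixed in the world has none). Each returns a list of dicts, best first, with "conf" (0 to 1); they miss things now and then, are a little off and sometimes report something else, mostly with a low value. They report only what shows in the picture. A call takes as long as a camera call.
- env.look_for(camera, label): "position" ([row, column] as shares, 0 to 1, of the picture: columns of its width, rows of its height, amid what is visible of it).
The state is a dict: "t": time; "joints": joint angles; "qvel": joint speeds; "tau": joint torques, N m; "eef_pos": TCP position; "tcp_rot": TCP orientation; "ft_force": force on the tool from outside, world axes, zero at the start; "moment": the same for the moment, N m; "opening": opening from 0.0 (shut) to 1.0 (fully open); "grip_force": force on a finger pad.
Only numpy, scipy, OpenCV 4.12 (cv2) and the standard library are available. Lean on these libraries where they do the work, as an engineer would, in place of code of your own. Each camera call takes 0.05 s, during which the arm holds its last target. There are 200 camera calls.

## Working session

There is one attempt and no reset: what is moved stays moved. The work goes in short steps, Python scripts to look and compute and a tool call to move; the robot and the scene stay as the last step left them, time stands still between calls to the robot, and variables do not carry over. Pictures are saved under pics/ and viewed, at most 10 in all, crops included, and the job is handed in when it is done.

Besides the shell and the picture viewer there is one more tool, called after "Request:" in YAML: its name, and indented under it one key for each argument. carry_out: Moves the arm, as the interface text tells. Its arguments: {"type":"object","properties":{"series":{"type":"array","items":{"type":"array","items":{"type":"number","minimum":-1,"maximum":1}}},"fingers":{"type":"number"}},"required":["series"]}

```bash
mkdir -p pics; cat > h.py <<'E'
import numpy as np, cv2
from cell import env
def ray(cam,uv):
    c=env.calibration(cam);P=np.array(c["pose"])
    n=cv2.undistortPoints(np.array(uv,float).reshape(-1,1,2),np.array(c["K"]),np.array(c["dist"])).reshape(-1,2)
    return P[:3,3],np.c_[n,np.ones(len(n))]@P[:3,:3].T
def onz(cam,uv,z):
    o,d=ray(cam,uv);return o+d*((np.array(z)-o[2])/d[:,2])[:,None]
def proj(cam,X):
    c=env.calibration(cam);T=np.linalg.inv(np.array(c["pose"]))
    return cv2.projectPoints(np.array(X,float).reshape(-1,1,3),cv2.Rodrigues(T[:3,:3])[0],T[:3,3],np.array(c["K"]),np.array(c["dist"]))[0].reshape(-1,2)
def snap(cam,name):
    im=env.read_camera(cam);cv2.imwrite(f"pics/{name}.png",im[:,:,::-1]);return im
E
python3 - <<'E'
from h import *
for c in("top","scene"):
    snap(c,c+"0");print(c,np.round(np.array(env.calibration(c)["pose"])[:3,3]))
    for l in("meter","meter_spot","kit_drawer","drawer_face","unit","contactor","masking_tape","tape_measure"):
        r=env.look_for(c,l)[:2]
        for q in r:
            uv=[q["position"][1]*640,q["position"][0]*480];print(l,round(q["conf"],2),np.round(uv),np.round(onz(c,uv,0)))
s=env.state();print(s)
E
```

```text
top [ 515.  283. 1059.]
meter 0.83 [340. 317.] [[473. 238.   0.]]
meter_spot 0.77 [429. 333.] [[442.  55.   0.]]
kit_drawer 0.85 [331. 257.] [[598. 257.   0.]]
drawer_face 0.88 [328. 256.] [[600. 264.   0.]]
unit 0.89 [319. 203.] [[711. 283.   0.]]
contactor 0.57 [247. 257.] [[596. 433.   0.]]
masking_tape 0.94 [408. 178.] [[765.  95.   0.]]
tape_measure 0.74 [420. 283.] [[543.  73.   0.]]
tape_measure 0.58 [298. 191.] [[736. 328.   0.]]
scene [ 119. -255.  521.]
meter 0.7 [266. 322.] [[482. 248.   0.]]
meter_spot 0.87 [338. 403.] [[450.  42.   0.]]
kit_drawer 0.73 [315. 276.] [[639. 296.   0.]]
kit_drawer 0.57 [255. 245.] [[623. 474.   0.]]
drawer_face 0.95 [314. 274.] [[644. 303.   0.]]
unit 0.71 [340. 254.] [[737. 321.   0.]]
unit 0.64 [254. 243.] [[624. 482.   0.]]
contactor 0.95 [254. 242.] [[627. 485.   0.]]
masking_tape 0.94 [428. 280.] [[799. 138.   0.]]
masking_tape 0.21 [315. 275.] [[643. 299.   0.]]
tape_measure 0.81 [335. 206.] [[894. 498.   0.]]
tape_measure 0.64 [315. 271.] [[651. 309.   0.]]
{'t': 0.9, 'joints': array([ 1.20139133e+00,  4.90897026e-01,  1.55888694e+00,  1.52632078e-05,
        1.09168755e+00, -1.05626699e-01]), 'qvel': array([ 0.00145217,  0.00052553, -0.00065192,  0.00139775,  0.0003978 ,
       -0.00136408]), 'tau': array([-1.00849389e-03, -6.12450099e+01, -2.58443123e+01,  6.92710862e-02,
        4.44136374e-02, -4.77905996e-05]), 'eef_pos': array([162.95688557, 603.41078511, 214.66729612]), 'tcp_rot': array([ 3.14147077e+00, -6.98834293e-07,  2.87780732e+00]), 'ft_force': array([-0.02503607,  0.22109744,  0.35640087]), 'moment': array([-0.00064281,  0.03676037,  0.03258516]), 'grip_force': 0.0, 'opening': 0.999264079467586}
```

View pics/top0.png

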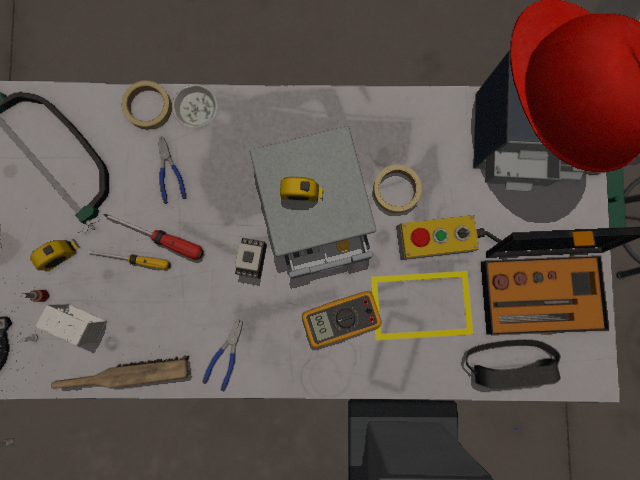

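View pics/scene0.png

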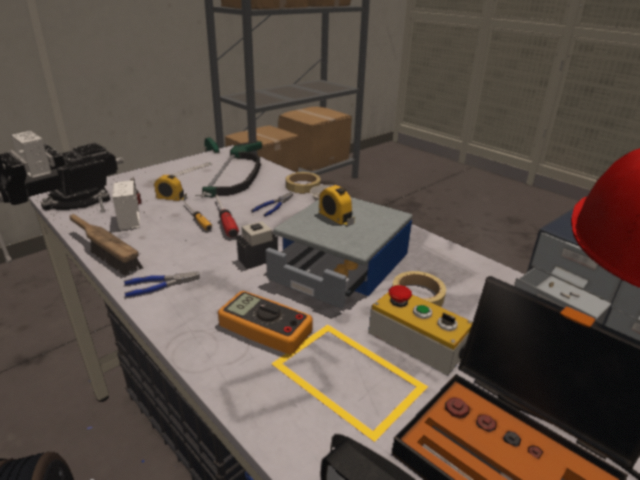

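The top view shows the meter with corners near (302,305), (374,291), (382,324) and (311,347). The tape outline runs from (373,278) to (472,333). The drawer front's top edge goes from about (288,275) to (371,255). In the scene view the drawer is open and the meter lies in front of it, turned a little relative to the outline. I'll measure each of these by colour and edges.

```bash
python3 - <<'E'
from h import *
im=cv2.imread("pics/top0.png");hsv=cv2.cvtColor(im,cv2.COLOR_BGR2HSV)
def rect(mask,box,z):
    m=np.zeros_like(mask);x0,y0,x1,y1=box;m[y0:y1,x0:x1]=mask[y0:y1,x0:x1]
    n,l,st,_=cv2.connectedComponentsWithStats(m);k=1+np.argmax(st[1:,4]);v,u=np.where(l==k)
    h=cv2.convexHull(np.c_[u,v].astype(np.float32)).reshape(-1,2)
    w=onz("top",h,z)[:,:2].astype(np.float32);r=cv2.minAreaRect(w);print(np.round(h.min(0)),np.round(h.max(0)),np.round(r[0],1),np.round(r[1],1),round(r[2],1),"\n",np.round(cv2.boxPoints(r)))
or_=cv2.inRange(hsv,(8,120,90),(19,255,255));ye=cv2.inRange(hsv,(22,140,120),(32,255,255))
print("meter");[rect(or_,(295,280,390,355),z) for z in(17,34)]
print("spot");rect(ye,(368,262,480,345),0)
print("ybox");rect(ye,(390,205,482,262),60)
g=im.copy()[120:300,230:390];cv2.imwrite("pics/crop.png",cv2.resize(g,None,fx=4.4,fy=3.3 if 0 else 3.3,interpolation=cv2.INTER_CUBIC))
E
```

```text
meter
[302. 291.] [380. 347.] [469.8 236.9] [ 77.3 150.6] 18.6 
 [[409. 296.]
 [457. 153.]
 [530. 178.]
 [482. 321.]]
[302. 291.] [380. 347.] [470.5 237.6] [ 76.1 148.1] 18.6 
 [[411. 296.]
 [458. 155.]
 [530. 180.]
 [483. 320.]]
spot
[371. 271.] [472. 339.] [499.  71.] [129.5 199.7] 4.0 
 [[428. 166.]
 [441. -33.]
 [571. -24.]
 [557. 175.]]
ybox
[402. 215.] [477. 256.] [636.1  44. ] [ 67.7 144.2] 6.9 
 [[594. 111.]
 [611. -32.]
 [678. -24.]
 [661. 120.]]
```

View pics/crop.png

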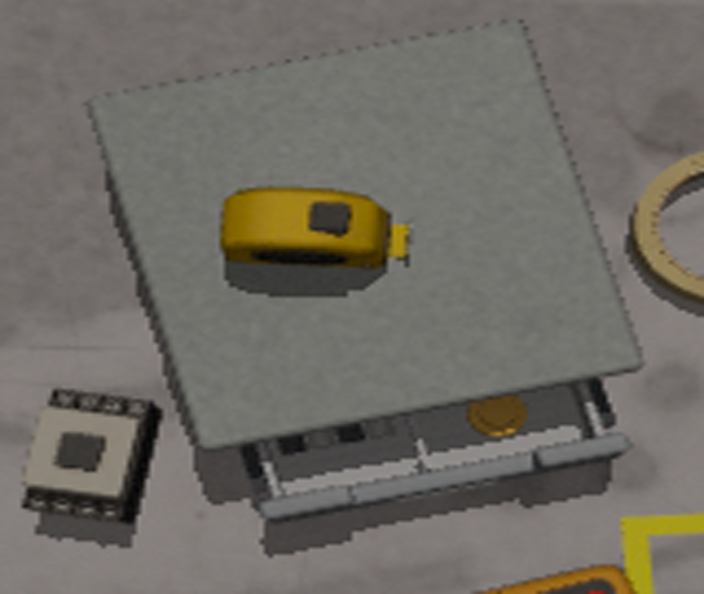

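The crop shows the top board corners at about (251,151), (349,126), (375,231) and (277,255) in full-picture pixels. The drawer front's upper edge runs from (290,277) to (373,258).

Next I'll compute the riser pose and start the approach to the meter. I'll grip it across its width and slide it.

```bash
python3 - <<'E'
from h import *
b=onz("top",[[250.5,151.2],[348.9,126.1],[375.5,231.5],[276.6,255.5]],98)[:,:2]
print(np.round(b),"sides",np.round(np.linalg.norm(b-np.roll(b,-1,0),axis=1)))
f=b[3]-b[2];print("front y-axis angle",np.degrees(np.arctan2(f[1],f[0]))-90, "side",np.degrees(np.arctan2(*(b[1]-b[2])[::-1])),"front mid",(b[2]+b[3])/2)
d=onz("top",[[289.5,277],[372.7,257.9]],82)[:,:2];print("drawer top corners",np.round(d),np.linalg.norm(d[0]-d[1]),d.mean(0))
print(snap("wrist","w0").shape)
E
```

```text
[[794. 417.]
 [845. 226.]
 [639. 175.]
 [592. 363.]] sides [197. 213. 194. 209.]
front y-axis angle 14.030211030277442 side 13.792422311634951 front mid [615.04552489 269.23127247]
drawer top corners [[552. 339.]
 [589. 179.]] 164.4660167130377 [570.37622899 259.16787183]
(480, 640, 3)
```

Request:
carry_out:
  series:
    - [1, -1, 0, -1]
    - [1, -1, 0, -1]
    - [1, -1, 0, -1]
    - [1, -1, 0, -1]
    - [1, -1, 0, -1]
  fingers: -1

```text
t: 1.45
eef_pos: [340.8, 425.1, 214.8]
tcp_rot: [3.141, 0.0, 2.35]
ft_force: [1.1, 1.0, -0.4]
opening: 0.998
grip_force: 0.0
```

View pics/w0.png

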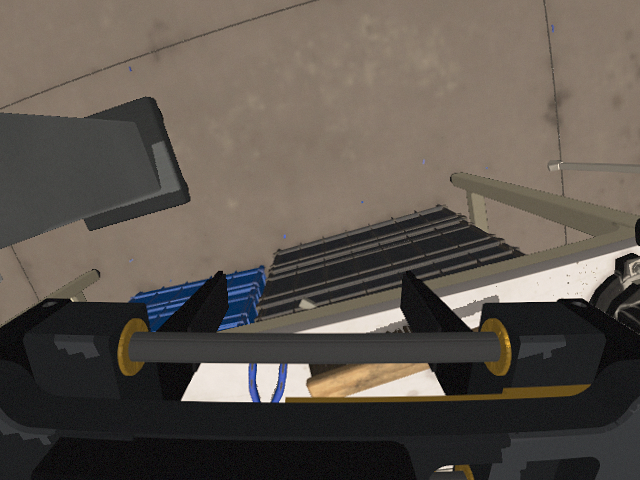

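The wrist view shows the open finger blades, with tips near (220,275) and (405,275). They widen upward toward a broad body.

The riser is turned about 13.9°, its board front midpoint is near (614,269), and the drawer front is about 45 mm ahead of that. Moving on to above the meter.

Request:
carry_out:
  series:
    - [0.6, -0.9, 0, -1]
    - [0.6, -0.9, 0, -1]
    - [0.6, -0.9, 0, -1]
    - [0.6, -0.9, 0, -1]
    - [0, 0, 0, 0]

```text
t: 1.95
eef_pos: [453.5, 256.2, 214.8]
tcp_rot: [3.141, 0.001, 1.927]
ft_force: [-0.3, 1.5, 0.7]
opening: 0.999
grip_force: 0.0
```

Request:
carry_out:
  series:
    - [0.33, -0.38, -0.8, -0.3]
    - [0, 0, -0.8, 0]
    - [0, 0, -0.4, 0]
    - [0, 0, 0, 0]
    - [0, 0, 0, 0]

```text
t: 2.45
eef_pos: [467.2, 241.7, 115.2]
tcp_rot: [3.141, -0.0, 1.905]
ft_force: [-0.5, 0.1, 1.4]
opening: 0.999
grip_force: 0.0
```

```bash
python3 - <<'E'
from h import *
s=env.state();print(s["eef_pos"],np.degrees(s["tcp_rot"]),s["joints"])
snap("wrist","w1");snap("scene","s1")
im=cv2.imread("pics/w1.png")
cv2.imwrite("pics/c1.png",np.hstack([cv2.resize(im,(400,300)),cv2.imread("pics/s1.png")[80:380,120:520]]))
print(proj("wrist",[[530,178,34],[482,321,34],[409,296,34],[457,153,34]]))
E
```

```text
[467.22717639 241.74834073 115.18030524] [ 1.79991599e+02 -2.56245063e-03  1.09134275e+02] [3.51857169e-01 4.82661156e-01 1.90618778e+00 6.15789993e-05
 7.52596317e-01 1.78561299e-02]
[[358.47306784 336.51191763]
 [368.31196745 152.32983136]
 [260.91245891 151.92098145]
 [267.06625398 336.29608384]]
```

View pics/c1.png

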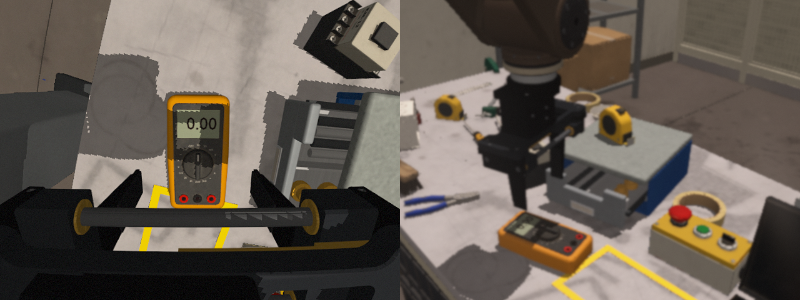

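The wrist view shows the meter upright and centred between the fingers (column ~315, against 314 predicted). The scene view shows the fingers clear of the drawer. Descending to about 12 mm.

Request:
carry_out:
  series:
    - [0.06, -0.1, 0, -0.1]
    - [0, 0, -0.7, 0]
    - [0, 0, -0.7, 0]
    - [0, 0, -0.46, 0]
    - [0, 0, -0.2, 0]

```text
t: 3.05
eef_pos: [470.0, 235.9, 10.6]
tcp_rot: [-3.141, 0.0, 1.893]
ft_force: [-1.7, 0.6, 0.2]
opening: 1.002
grip_force: 0.0
```

Request:
carry_out:
  series:
    - [0, 0, 0, 0]
    - [0, 0, 0, 0]
    - [0, 0, 0, 0]
    - [0, 0, 0, 0]
    - [0, 0, 0, 0]
  fingers: 1

```text
t: 3.55
eef_pos: [470.8, 236.4, 12.9]
tcp_rot: [3.139, 0.0, 1.894]
ft_force: [-0.4, -0.4, 8.6]
opening: 0.8
grip_force: 30.0
```

Request:
carry_out:
  series:
    - [0.04, -0.2, 0, -0.1]
    - [0.06, -0.35, 0, -0.3]
    - [0.06, -0.4, 0, -0.3]
    - [0.06, -0.4, 0, -0.3]
    - [0.06, -0.4, 0, -0.3]

```text
t: 4.05
eef_pos: [485.0, 148.6, 12.9]
tcp_rot: [3.139, -0.0, 1.756]
ft_force: [-0.3, 4.9, 7.5]
opening: 0.798
grip_force: 29.8
```

Request:
carry_out:
  series:
    - [0.06, -0.4, 0, -0.3]
    - [0.06, -0.4, 0, -0.3]
    - [0.06, -0.35, 0, -0.3]
    - [0.06, -0.2, 0, -0.2]
    - [0, 0, 0, 0]

```text
t: 4.55
eef_pos: [497.2, 80.1, 12.9]
tcp_rot: [3.139, 0.0, 1.64]
ft_force: [-0.5, -6.1, 7.5]
opening: 0.801
grip_force: 29.9
```

Request:
carry_out:
  series:
    - [0.02, -0.1, 0, 0]
    - [0.02, -0.06, 0, 0]
    - [0, 0, 0, 0]
    - [0, 0, 0, 0]
    - [0, 0, 0, 0]

```text
t: 5.05
eef_pos: [498.8, 73.2, 12.9]
tcp_rot: [3.139, 0.0, 1.642]
ft_force: [-1.4, -0.9, 8.2]
opening: 0.8
grip_force: 30.0
```

Request:
carry_out:
  series:
    - [0, 0, 0, 0]
    - [0, 0, 0, 0]
    - [0, 0, 0, 0]
    - [0, 0, 0, 0]
    - [0, 0, 0, 0]
  fingers: -1

```text
t: 5.55
eef_pos: [498.1, 73.2, 11.6]
tcp_rot: [-3.142, -0.0, 1.642]
ft_force: [-0.1, -1.7, -0.7]
opening: 0.998
grip_force: 0.0
```

Request:
carry_out:
  series:
    - [0, 0, 0.3, 0]
    - [0, 0, 0.6, 0]
    - [0, 0, 0.8, 0]
    - [0, 0, 0.8, 0]
    - [0, 0, 0.5, 0]

```text
t: 6.05
eef_pos: [498.5, 73.3, 164.3]
tcp_rot: [3.139, 0.0, 1.642]
ft_force: [0.1, 0.3, -0.4]
opening: 0.997
grip_force: 0.0
```

```bash
python3 - <<'E'
from h import *
s=env.state();print(s["t"],s["eef_pos"],np.degrees(s["tcp_rot"]))
snap("wrist","w2");snap("scene","s2");snap("top","t2")
T=lambda p:cv2.imread(f"pics/{p}.png")
cv2.imwrite("pics/c2.png",np.vstack([np.hstack([cv2.resize(T("w2"),(400,300)),T("s2")[80:380,200:600]]),cv2.resize(T("t2")[200:350,240:640],(800,300))]))
E
```

```text
6.05 [498.54416887  73.27089382 164.30358593] [1.79853739e+02 7.87868663e-03 9.40918980e+01]
```

View pics/c2.png

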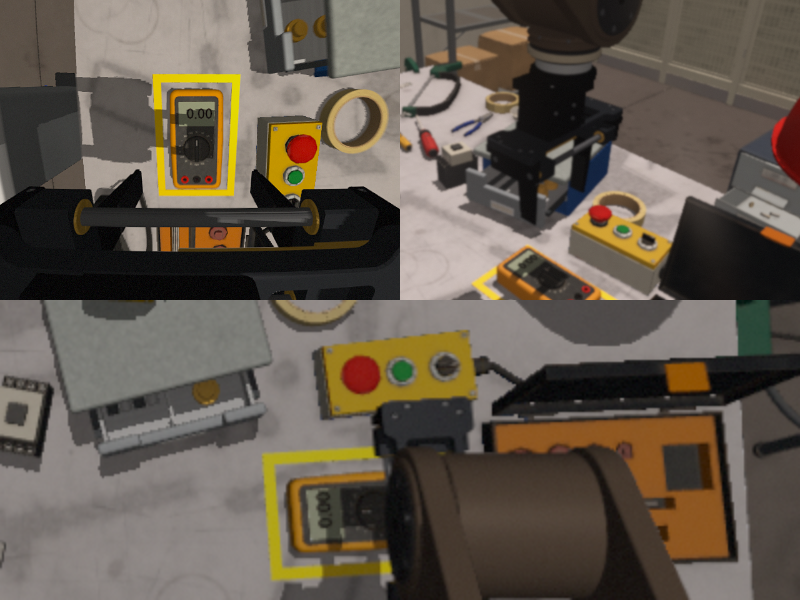

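The meter lies inside the outline with tape visible all round it. In the wrist crop the outline spans (153..240, 74..195) and the meter (168..224, 88..190).

A vertical finger would hit the top board's front edge before the catch engages, so the fingers need to lean forward. I'll rise clear, shut the fingers and turn the tool. Then I'll see how the arm behaves at its reach limit in free air.

Request:
carry_out:
  series:
    - [0, 0, 0.8, -1]
    - [0, 0, 0.8, -1]
    - [0, 0, 0.8, -1]
    - [0.3, 0.2, 0.8, -1]
    - [0.6, 0.4, 0.6, -1]
  fingers: 1

```text
t: 6.7
eef_pos: [542.9, 102.9, 353.5]
tcp_rot: [3.141, -0.0, 1.113]
ft_force: [0.8, -1.6, 0.2]
opening: 0.637
grip_force: 0.0
```

Request:
carry_out:
  series:
    - [0.6, 0.4, 0, -1]
    - [0.6, 0.4, 0, -1]
    - [0.6, 0.4, 0, -1]
    - [0.6, 0.4, 0, -1]
    - [0.6, 0.4, 0, -1]

```text
t: 7.2
eef_pos: [694.3, 204.1, 349.3]
tcp_rot: [-3.141, 0.003, 0.591]
ft_force: [0.9, -0.4, 0.4]
opening: 0.213
grip_force: 0.0
```

Request:
carry_out:
  series:
    - [0.6, 0.3, 0, -1]
    - [0.6, 0.3, 0, -1]
    - [0.6, 0.2, 0, -1]
    - [0.6, 0.2, 0, -0.4]
    - [0.6, 0.2, 0, 0]

```text
t: 7.7
eef_pos: [841.0, 262.5, 349.1]
tcp_rot: [3.141, 0.003, 0.237]
ft_force: [1.1, -0.3, 1.3]
opening: 0.003
grip_force: 0.0
```

```bash
python3 - <<'E'
from h import *
s=env.state();print(s["t"],s["eef_pos"],np.degrees(s["tcp_rot"]),s["joints"])
E
```

```text
7.7 [841.04476774 262.5267086  349.10930987] [1.79994645e+02 1.57532510e-01 1.36020894e+01] [ 2.27731544e-01  9.38756257e-01  3.38662259e-01 -1.25506725e-04
  1.86692256e+00  1.56109004e+00]
```

Request:
carry_out:
  series:
    - [0.5, 0.12, 0, 0]
    - [0.5, 0.12, 0, 0]
    - [0.5, 0.12, 0, 0]
    - [0.5, 0.12, 0, 0]
    - [0.5, 0.12, 0, 0]

```text
t: 8.2
eef_pos: [892.4, 270.1, 322.2]
tcp_rot: [-3.139, -0.056, 0.239]
ft_force: [-0.3, 0.9, 0.8]
opening: 0.002
grip_force: 0.0
```

```bash
python3 - <<'E'
from h import *
s=env.state();print(s["t"],s["eef_pos"],np.degrees(s["tcp_rot"]),s["joints"])
E
```

```text
8.2 [892.38848288 270.11296489 322.23833749] [-179.83857808   -3.19299711   13.67799024] [0.22208533 1.09865592 0.04736917 0.00401412 1.93989105 1.5556296 ]
```

Request:
carry_out:
  series:
    - [-0.3, -0.08, 0, 0]
    - [-0.5, -0.12, 0, 0]
    - [-0.5, -0.12, 0, 0]
    - [-0.2, 0, 0, 0]
    - [0, 0, 0, 0]

```text
t: 8.7
eef_pos: [820.9, 255.5, 325.7]
tcp_rot: [-3.139, -0.057, 0.239]
ft_force: [-0.6, 0.5, 0.3]
opening: 0.009
grip_force: 0.0
```

```bash
python3 - <<'E'
from h import *
s=env.state();print(s["t"],s["eef_pos"],np.degrees(s["tcp_rot"]),s["joints"])
E
```

```text
8.7 [820.91905345 255.45441055 325.67638375] [-179.8357912    -3.24587795   13.69966016] [0.22377287 0.81867659 0.64882048 0.00373776 1.61749452 1.555664  ]
```

The tilt gained at the reach limit (−3.2°, fingers leaning forward) persists, so I can build up the lean gently there. I'll keep joint 3 from overshooting its range.

Request:
carry_out:
  series:
    - [0.3, 0.07, 0.14, 0]
    - [0.2, 0.05, 0.1, 0]
    - [0.1, 0.02, 0.05, 0]
    - [0.06, 0.01, 0.03, 0]
    - [0.04, 0.01, 0.02, 0]

```text
t: 9.2
eef_pos: [857.3, 263.3, 338.6]
tcp_rot: [-3.139, -0.052, 0.239]
ft_force: [-0.3, -0.2, 0.8]
opening: 0.003
grip_force: 0.0
```

```bash
cat > st.py <<'E'
from h import *
s=env.state();print(round(s["t"],2),np.round(s["eef_pos"],1),np.round(np.degrees(s["tcp_rot"]),2),np.round(s["joints"],4),np.round(s["ft_force"],1))
E
python3 st.py
```

```text
9.2 [857.3 263.3 338.6] [-179.84   -2.98   13.67] [0.2233 0.9348 0.3738 0.0037 1.781  1.5563] [-0.3 -0.2  0.8]
```

Request:
carry_out:
  series:
    - [0.12, 0.03, 0.06, 0]
    - [0.09, 0.02, 0.045, 0]
    - [0.05, 0.01, 0.025, 0]
    - [0.04, 0.01, 0.02, 0]
    - [0.03, 0.01, 0.015, 0]

```text
t: 9.7
eef_pos: [873.3, 267.3, 346.9]
tcp_rot: [-3.139, -0.051, 0.239]
ft_force: [0.1, 0.4, 0.1]
opening: 0.004
grip_force: 0.0
```

```bash
python3 st.py
```

```text
9.7 [873.3 267.3 346.9] [-179.84   -2.94   13.68] [0.2237 1.0193 0.1668 0.0038 1.9042 1.557 ] [0.1 0.4 0.1]
```

Request:
carry_out:
  series:
    - [0.03, 0.01, 0.012, 0]
    - [0.02, 0.005, 0.01, 0]
    - [0.02, 0.005, 0.01, 0]
    - [0.03, 0.01, 0.015, 0]
    - [0.3, 0.07, 0.15, 0]

```text
t: 10.2
eef_pos: [880.8, 268.7, 350.1]
tcp_rot: [-3.138, -0.06, 0.239]
ft_force: [-2.2, -0.9, 1.1]
opening: 0.009
grip_force: 0.0
```

```bash
python3 st.py
```

```text
10.2 [880.8 268.7 350.1] [-179.8    -3.41   13.69] [0.2231 1.0681 0.0473 0.0047 1.9667 1.5569] [-2.2 -0.9  1.1]
```

Request:
carry_out:
  series:
    - [0.86, 0.2, 0.4, 0]
    - [0.86, 0.2, 0.4, 0]
    - [0.86, 0.2, 0.4, 0]
    - [0.86, 0.2, 0.4, 0]
    - [0.86, 0.2, 0.4, 0]

```text
t: 10.7
eef_pos: [918.5, 265.8, 362.0]
tcp_rot: [-3.131, -0.203, 0.238]
ft_force: [0.8, 0.3, 0.1]
opening: 0.008
grip_force: 0.0
```

```bash
python3 st.py
```

```text
10.7 [918.5 265.8 362. ] [-179.41  -11.61   13.62] [0.2081 1.0601 0.0484 0.0169 1.8308 1.5462] [0.8 0.3 0.1]
```

Request:
carry_out:
  series:
    - [0.84, 0.24, 0.42, 0]
    - [0.84, 0.24, 0.42, 0]
    - [0.84, 0.24, 0.42, 0]
    - [0.84, 0.24, 0.42, 0]
    - [0.84, 0.24, 0.42, 0]

```text
t: 11.2
eef_pos: [952.1, 275.3, 377.5]
tcp_rot: [-3.124, -0.345, 0.236]
ft_force: [0.7, 0.0, -0.2]
opening: 0.006
grip_force: 0.0
```

Request:
carry_out:
  series:
    - [0.84, 0.24, 0.42, 0]
    - [0.84, 0.24, 0.42, 0]
    - [0.84, 0.24, 0.42, 0]
    - [0.84, 0.24, 0.42, 0]
    - [0.84, 0.24, 0.42, 0]

```text
t: 11.7
eef_pos: [986.6, 284.6, 393.5]
tcp_rot: [-3.117, -0.489, 0.232]
ft_force: [-0.7, -0.3, -0.7]
opening: 0.005
grip_force: 0.0
```

```bash
python3 st.py
```

```text
11.7 [986.6 284.6 393.5] [-178.59  -28.04   13.32] [0.2069 1.0544 0.0484 0.0366 1.5501 1.5476] [-0.7 -0.3 -0.7]
```

Request:
carry_out:
  series:
    - [0.84, 0.24, 0.42, 0]
    - [0.84, 0.24, 0.42, 0]
    - [0.84, 0.24, 0.42, 0]
    - [0, 0, 0, 0]
    - [-0.5, -0.12, 0, 0]

```text
t: 12.2
eef_pos: [995.2, 287.0, 399.7]
tcp_rot: [-3.112, -0.571, 0.23]
ft_force: [2.9, -0.5, -0.2]
opening: 0.006
grip_force: 0.0
```

```bash
python3 st.py; python3 - <<'E'
from h import *
from scipy.spatial.transform import Rotation as R
s=env.state();P=np.array(env.calibration("wrist")["pose"]);Q=R.from_euler("xyz",s["tcp_rot"]).as_matrix()
print("cam in tool",Q.T@(P[:3,3]-s["eef_pos"]),"tool axes",np.round(Q,3).tolist())
E
```

```text
12.2 [995.2 287.  399.7] [-178.3   -32.73   13.15] [0.206  0.9754 0.2404 0.0433 1.3554 1.5417] [ 2.9 -0.5 -0.2]
cam in tool [ 7.98917841e+01  1.00465366e-01 -1.69515183e+02] tool axes [[0.819, 0.243, 0.52], [0.191, -0.97, 0.152], [0.541, -0.025, -0.841]]
```

Request:
carry_out:
  series:
    - [-0.98, -0.08, 0, 0]
    - [-0.98, -0.08, 0, 0]
    - [-0.98, -0.08, 0, 0]
    - [-0.98, -0.08, 0, 0]
    - [-0.98, -0.08, 0, 0]

```text
t: 12.7
eef_pos: [788.9, 270.9, 407.0]
tcp_rot: [-3.112, -0.574, 0.229]
ft_force: [0.5, 0.6, 1.5]
opening: 0.005
grip_force: 0.0
```

Request:
carry_out:
  series:
    - [-0.98, -0.08, 0, 0]
    - [-0.98, -0.08, 0, 0]
    - [-0.98, -0.08, 0, 0]
    - [-0.98, -0.08, 0, 0]
    - [-0.7, -0.08, 0, 0]

```text
t: 13.2
eef_pos: [557.5, 251.0, 407.4]
tcp_rot: [-3.112, -0.574, 0.23]
ft_force: [0.4, -0.0, 0.1]
opening: 0.003
grip_force: 0.0
```

```bash
python3 st.py
```

```text
13.2 [557.5 251.  407.4] [-178.28  -32.9    13.18] [ 0.3246  0.125   1.6957 -0.0316  0.7466  1.6734] [ 0.4 -0.   0.1]
```

Request:
carry_out:
  series:
    - [-0.4, -0.05, -0.5, 0]
    - [-0.3, -0.05, -0.95, 0]
    - [0, 0, -0.95, 0]
    - [0, 0, -0.95, 0]
    - [0, 0, -0.95, 0]

```text
t: 13.7
eef_pos: [525.1, 246.5, 191.2]
tcp_rot: [-3.111, -0.575, 0.229]
ft_force: [0.9, 0.3, 0.8]
opening: 0.005
grip_force: 0.0
```

```bash
python3 st.py
```

```text
13.7 [525.1 246.5 191.2] [-178.23  -32.96   13.15] [ 0.3384  0.3226  2.0852 -0.1783  0.1609  1.8382] [0.9 0.3 0.8]
```

```bash
cat > kin.py <<'E'
import numpy as np
from scipy.optimize import least_squares
D=[([1.2014,.4909,1.5589,0,1.0917],[162.95,603.4,214.7]),([.3519,.4827,1.9062,0,.7526],[467.2,241.75,115.2]),([.2277,.93876,.33866,0,1.8669],[841.04,262.53,349.1]),
([.22377,.81868,.64882,.0037,1.61749],[820.9,255.45,325.7]),([.2237,1.0193,.1668,.0038,1.9042],[873.3,267.3,346.9]),([.2081,1.0601,.0484,.0169,1.8308],[918.5,265.8,362]),([.206,.9754,.2404,.0433,1.3554],[995.2,287,399.7]),([.3246,.125,1.6957,-.0316,.7466],[557.5,251,407.4]),([.3384,.3226,2.0852,-.1783,.1609],[525.1,246.5,191.2])]
A=[];y=[]
for q,p in D:
    s=q[1]+q[2];e=s+q[4];r=np.sqrt(p[0]**2+p[1]**2-65**2)
    A+= [[1,np.sin(q[1]),np.sin(s),np.cos(s),np.sin(e),0],[0,np.cos(q[1]),np.cos(s),-np.sin(s),np.cos(e),1]];y+=[r,p[2]]
x,res,_,_=np.linalg.lstsq(np.array(A),np.array(y),rcond=None)
if __name__=="__main__":
    print("c,a,b,off,L,h",np.round(x,1),"max err",np.abs(np.array(A)@x-y).max())
    c,a,b,o,L,h=x
    for sv,z in((572,26),(572,50),(608,26),(650,26),(678,26)):
        X=sv*.971-114.5*.24;Y=sv*.24+114.5*.971;r=np.sqrt(X*X+Y*Y-65**2)
        for th in(20,25,29,33):
            t=np.radians(th);wr=r-c-L*np.sin(t);wz=z-h+L*np.cos(t)
            f=lambda q:[a*np.sin(q[0])+b*np.sin(q[0]+q[1])+o*np.cos(q[0]+q[1])-wr,a*np.cos(q[0])+b*np.cos(q[0]+q[1])-o*np.sin(q[0]+q[1])-wz]
            k=least_squares(f,[.3,2.]);q=k.x;print(sv,z,th,np.round(q,3),"j5",round(np.pi-t-q.sum(),3),round(k.cost,3))
E
python3 kin.py
```

```text
c,a,b,off,L,h [ -0.9 587.9 411.2  43.  272.3 196.3] max err 0.3053013007370282
572 26 20 [0.632 2.059] j5 0.102 0.0
572 26 25 [0.636 2.116] j5 -0.046 0.0
572 26 29 [0.644 2.16 ] j5 -0.169 0.0
572 26 33 [0.658 2.202] j5 -0.295 0.0
572 50 20 [0.586 2.048] j5 0.159 0.0
572 50 25 [0.587 2.105] j5 0.013 0.0
572 50 29 [0.593 2.15 ] j5 -0.107 0.0
572 50 33 [0.605 2.193] j5 -0.232 0.0
608 26 20 [0.658 1.973] j5 0.162 0.0
608 26 25 [0.658 2.03 ] j5 0.017 0.0
608 26 29 [0.664 2.074] j5 -0.103 0.0
608 26 33 [0.675 2.117] j5 -0.226 0.0
650 26 20 [0.691 1.869] j5 0.232 0.0
650 26 25 [0.689 1.927] j5 0.089 0.0
650 26 29 [0.692 1.972] j5 -0.029 0.0
650 26 33 [0.699 2.015] j5 -0.149 0.0
678 26 20 [0.716 1.798] j5 0.279 0.0
678 26 25 [0.711 1.858] j5 0.136 0.0
678 26 29 [0.712 1.903] j5 0.02 0.0
678 26 33 [0.717 1.947] j5 -0.098 0.0
```

Request:
carry_out:
  series:
    - [0.3, 0.09, 0, 0.3]
    - [0.3, 0.09, -0.2, 0.2]
    - [0, 0, -0.5, 0]
    - [0, 0, -0.5, 0]
    - [0, 0, 0, 0]

```text
t: 14.2
eef_pos: [557.0, 255.7, 134.7]
tcp_rot: [-3.111, -0.56, 0.282]
ft_force: [0.3, 0.2, 0.8]
opening: 0.002
grip_force: 0.0
```

```bash
python3 st.py
```

```text
14.2 [557.  255.7 134.7] [-178.25  -32.07   16.16] [0.3174 0.4567 2.0594 0.1801 0.0662 1.421 ] [0.3 0.2 0.8]
```

Request:
carry_out:
  series:
    - [0, 0, -0.3, 0]
    - [0, 0, -0.3, 0]
    - [0, 0, -0.3, 0]
    - [0, 0, -0.3, 0]
    - [0, 0, 0, 0]

```text
t: 14.7
eef_pos: [570.7, 258.7, 101.2]
tcp_rot: [-3.104, -0.522, 0.284]
ft_force: [-0.2, 0.3, 0.4]
opening: 0.006
grip_force: 0.0
```

```bash
python3 st.py
```

```text
14.7 [570.7 258.7 101.2] [-177.86  -29.93   16.25] [0.3095 0.5289 2.0291 0.3846 0.0653 1.2094] [-0.2  0.3  0.4]
```

Request:
carry_out:
  series:
    - [-0.3, -0.06, -0.1, 0]
    - [-0.3, -0.06, -0.2, 0]
    - [-0.3, -0.06, -0.2, 0]
    - [-0.3, -0.06, -0.2, 0]
    - [-0.3, -0.06, -0.2, 0]

```text
t: 15.2
eef_pos: [523.3, 245.3, 89.7]
tcp_rot: [-3.077, -0.481, 0.286]
ft_force: [0.4, 0.6, -0.1]
opening: 0.008
grip_force: 0.0
```

```bash
python3 st.py
```

```text
15.2 [523.3 245.3  89.7] [-176.33  -27.57   16.4 ] [0.2958 0.5052 2.1282 1.1542 0.0653 0.4259] [ 0.4  0.6 -0.1]
```

Request:
carry_out:
  series:
    - [0, 0, -0.2, 0]
    - [0, 0, -0.3, 0]
    - [0, 0, -0.3, 0]
    - [0, 0, -0.3, 0]
    - [0, 0, 0, 0]

```text
t: 15.7
eef_pos: [522.9, 247.1, 63.7]
tcp_rot: [-3.066, -0.477, 0.286]
ft_force: [0.5, -0.1, -0.5]
opening: 0.006
grip_force: 0.0
```

```bash
python3 st.py
```

```text
15.7 [522.9 247.1  63.7] [-175.68  -27.32   16.37] [ 0.2933  0.5578  2.1418  2.0266  0.0801 -0.4503] [ 0.5 -0.1 -0.5]
```

Request:
carry_out:
  series:
    - [0, 0, -0.25, 0]
    - [0, 0, -0.25, 0]
    - [0, 0, -0.15, 0]
    - [0, 0, 0, 0]
    - [0, 0, 0, 0]

```text
t: 16.2
eef_pos: [522.8, 247.7, 34.9]
tcp_rot: [-3.065, -0.476, 0.286]
ft_force: [0.4, 1.0, -0.4]
opening: 0.001
grip_force: 0.0
```

```bash
python3 st.py; python3 - <<'E'
from h import *
from scipy.spatial.transform import Rotation as R
s=env.state();print(np.round(R.from_euler("xyz",s["tcp_rot"]).as_matrix(),3).tolist())
snap("scene","s3");cv2.imwrite("pics/c3.png",cv2.resize(cv2.imread("pics/s3.png")[150:400,160:460],None,fx=2.2,fy=2.2))
E
```

```text
16.2 [522.8 247.7  34.9] [-175.59  -27.28   16.41] [ 0.2933  0.6184  2.1556  2.5439  0.1316 -0.971 ] [ 0.4  1.  -0.4]
[[0.853, 0.316, 0.417], [0.251, -0.946, 0.203], [0.458, -0.068, -0.886]]
```

View pics/c3.png

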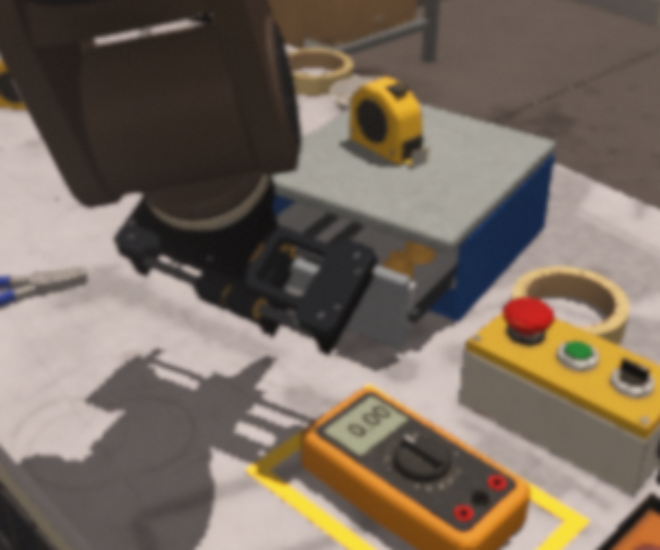

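The scene view shows the hand leaning forward in front of the drawer, with the meter still inside the tape. I'll check the body and finger clearance to the top board for the final push numerically.

```bash
cat > clr.py <<'E'
from h import *
from scipy.spatial.transform import Rotation as R
import itertools,sys
Q=R.from_euler("xyz",env.state()["tcp_rot"]).as_matrix();p=env.state()["eef_pos"]
U=R.from_euler("z",-13.9,degrees=True).as_matrix()
print("s,v now",np.round(U@p,1), "target s face 616, edge 660.8, v 114.5")
g=lambda X,Y,Z:np.array(list(itertools.product(X,Y,Z)))
body=g(np.linspace(-37.5,37.5,16),np.linspace(-90,90,19),[-78,-85,-95,-110]);fing=g([-10,10],[-12,12],np.linspace(-78,0,79))
for turn in(0,-4.6):
  M=U@R.from_euler("z",turn,degrees=True).as_matrix()@Q
  f=fing@M.T;bo=body@M.T;tip=f[f[:,2]<25];tip=tip[np.argmax(tip[:,0])]
  for z in(20,24,28):
    for ov in(20,26):
      dx=ov-tip[0]; # s relative to board edge
      F=f+[dx,0,z];B=bo+[dx,0,z]
      fm=F[(F[:,2]>82)&(F[:,2]<100),0].max();bm=B[B[:,0]>-3]
      print(turn,z,ov,"contact z",round(tip[2]+z,1),"low",round(F[:,2].min(),1),"tip off",np.round(tip,1),"finger s in board band",round(fm,1),"body low over board",round(bm[:,2].min(),1))
E
python3 clr.py
```

```text
s,v now [567.1 114.8  35. ] target s face 616, edge 660.8, v 114.5
0 20 20 contact z 23.8 low 14.6 tip off [  9.8 -11.5   3.8] finger s in board band -9.9 body low over board 91.0
0 20 26 contact z 23.8 low 14.6 tip off [  9.8 -11.5   3.8] finger s in board band -3.9 body low over board 88.7
0 24 20 contact z 27.8 low 18.6 tip off [  9.8 -11.5   3.8] finger s in board band -8.1 body low over board 95.0
0 24 26 contact z 27.8 low 18.6 tip off [  9.8 -11.5   3.8] finger s in board band -2.1 body low over board 92.7
0 28 20 contact z 31.8 low 22.6 tip off [  9.8 -11.5   3.8] finger s in board band -5.8 body low over board 99.0
0 28 26 contact z 31.8 low 22.6 tip off [  9.8 -11.5   3.8] finger s in board band 0.2 body low over board 96.7
-4.6 20 20 contact z 25.4 low 14.6 tip off [ 8.9 11.6  5.4] finger s in board band -9.4 body low over board 95.6
-4.6 20 26 contact z 25.4 low 14.6 tip off [ 8.9 11.6  5.4] finger s in board band -3.4 body low over board 93.3
-4.6 24 20 contact z 29.4 low 18.6 tip off [ 8.9 11.6  5.4] finger s in board band -7.6 body low over board 99.6
-4.6 24 26 contact z 29.4 low 18.6 tip off [ 8.9 11.6  5.4] finger s in board band -1.6 body low over board 97.3
-4.6 28 20 contact z 33.4 low 22.6 tip off [ 8.9 11.6  5.4] finger s in board band -5.3 body low over board 103.6
-4.6 28 26 contact z 33.4 low 22.6 tip off [ 8.9 11.6  5.4] finger s in board band 0.7 body low over board 101.3
```

Request:
carry_out:
  series:
    - [0.03, -0.12, -0.16, -0.77]
    - [0, 0, 0, 0]
    - [0.16, 0.04, 0, 0]
    - [0.16, 0.04, 0, 0]
    - [0, 0, 0, 0]

```text
t: 16.75
eef_pos: [540.7, 248.5, 30.0]
tcp_rot: [-3.064, -0.478, 0.239]
ft_force: [-1.0, 0.1, -0.7]
opening: 0.004
grip_force: 0.0
```

```bash
python3 st.py; python3 clr.py|head -1
```

```text
16.75 [540.7 248.5  30. ] [-175.55  -27.4    13.67] [ 0.2964  0.6386  2.1184  2.6567  0.1095 -1.037 ] [-1.   0.1 -0.7]
s,v now [584.6 111.4  30. ] target s face 616, edge 660.8, v 114.5
```

Request:
carry_out:
  series:
    - [0.08, 0.02, -0.02, 0]
    - [0.08, 0.02, -0.02, 0]
    - [0.08, 0.02, 0, 0]
    - [0.08, 0.02, 0, 0]
    - [0.08, 0.02, 0, 0]

```text
t: 17.25
eef_pos: [560.0, 253.2, 27.2]
tcp_rot: [-3.064, -0.476, 0.237]
ft_force: [0.3, 0.0, -1.0]
opening: 0.005
grip_force: 0.0
```

```bash
python3 st.py; python3 clr.py|head -1
```

```text
17.25 [560.  253.2  27.2] [-175.55  -27.29   13.57] [ 0.2944  0.6561  2.0709  2.4735  0.0828 -0.8532] [ 0.3  0.  -1. ]
s,v now [604.4 111.3  27.2] target s face 616, edge 660.8, v 114.5
```

Smooth so far. Continuing in small steps into contact.

Request:
carry_out:
  series:
    - [0.08, 0.02, 0, 0]
    - [0.08, 0.02, 0, 0]
    - [0.08, 0.02, 0, 0]
    - [0.08, 0.02, 0, 0]
    - [0.08, 0.02, 0, 0]

```text
t: 17.75
eef_pos: [579.3, 257.6, 26.4]
tcp_rot: [-3.062, -0.478, 0.237]
ft_force: [-2.8, -0.2, 1.4]
opening: 0.005
grip_force: 0.8
```

```bash
python3 st.py; python3 clr.py|head -1
```

```text
17.75 [579.3 257.6  26.4] [-175.43  -27.38   13.58] [ 0.2904  0.6707  2.0247  2.1345  0.0652 -0.5172] [-2.8 -0.2  1.4]
s,v now [624.2 110.9  26.4] target s face 616, edge 660.8, v 114.5
```

Contact at about 3 N, and the drawer is sliding. Continuing.

Request:
carry_out:
  series:
    - [0.07, 0.018, 0, 0]
    - [0.07, 0.018, 0, 0]
    - [0.07, 0.018, 0, 0]
    - [0.07, 0.018, 0, 0]
    - [0.07, 0.018, 0, 0]

```text
t: 18.25
eef_pos: [595.9, 260.4, 24.8]
tcp_rot: [-3.056, -0.481, 0.237]
ft_force: [-1.2, 0.6, 0.6]
opening: 0.004
grip_force: 0.8
```

```bash
python3 st.py; python3 clr.py
```

```text
18.25 [595.9 260.4  24.8] [-175.09  -27.54   13.56] [ 0.2836  0.6853  1.987   1.7926  0.0655 -0.1806] [-1.2  0.6  0.6]
s,v now [641.  109.6  24.8] target s face 616, edge 660.8, v 114.5
0 20 20 contact z 23.7 low 14.5 tip off [  9.3 -12.    3.7] finger s in board band -10.3 body low over board 92.5
0 20 26 contact z 23.7 low 14.5 tip off [  9.3 -12.    3.7] finger s in board band -4.3 body low over board 90.2
0 24 20 contact z 27.7 low 18.5 tip off [  9.3 -12.    3.7] finger s in board band -8.5 body low over board 96.5
0 24 26 contact z 27.7 low 18.5 tip off [  9.3 -12.    3.7] finger s in board band -2.5 body low over board 94.2
0 28 20 contact z 31.7 low 22.5 tip off [  9.3 -12.    3.7] finger s in board band -6.2 body low over board 100.5
0 28 26 contact z 31.7 low 22.5 tip off [  9.3 -12.    3.7] finger s in board band -0.2 body low over board 98.2
-4.6 20 20 contact z 25.5 low 14.5 tip off [ 9.4 11.2  5.5] finger s in board band -9.8 body low over board 97.1
-4.6 20 26 contact z 25.5 low 14.5 tip off [ 9.4 11.2  5.5] finger s in board band -3.8 body low over board 94.8
-4.6 24 20 contact z 29.5 low 18.5 tip off [ 9.4 11.2  5.5] finger s in board band -8.0 body low over board 101.1
-4.6 24 26 contact z 29.5 low 18.5 tip off [ 9.4 11.2  5.5] finger s in board band -2.0 body low over board 98.8
-4.6 28 20 contact z 33.5 low 22.5 tip off [ 9.4 11.2  5.5] finger s in board band -5.6 body low over board 105.1
-4.6 28 26 contact z 33.5 low 22.5 tip off [ 9.4 11.2  5.5] finger s in board band 0.4 body low over board 102.8
```

Request:
carry_out:
  series:
    - [0, 0.01, 0.05, -0.2]
    - [0, 0.01, 0.05, -0.2]
    - [0.03, 0.01, 0.02, 0]
    - [0.05, 0.015, 0, 0]
    - [0.05, 0.015, 0, 0]

```text
t: 18.75
eef_pos: [600.6, 258.5, 26.9]
tcp_rot: [-3.039, -0.488, 0.194]
ft_force: [-2.2, -0.7, 0.5]
opening: 0.006
grip_force: 0.8
```

```bash
python3 st.py; python3 clr.py|sed -n 1,7p
```

```text
18.75 [600.6 258.5  26.9] [-174.15  -27.96   11.11] [ 0.2796  0.6845  1.9841  1.9002  0.0653 -0.2543] [-2.2 -0.7  0.5]
s,v now [645.1 106.6  26.9] target s face 616, edge 660.8, v 114.5
0 20 20 contact z 25.8 low 14.2 tip off [ 8.8 11.5  5.8] finger s in board band -10.1 body low over board 93.3
0 20 26 contact z 25.8 low 14.2 tip off [ 8.8 11.5  5.8] finger s in board band -4.1 body low over board 91.0
0 24 20 contact z 29.8 low 18.2 tip off [ 8.8 11.5  5.8] finger s in board band -8.2 body low over board 97.3
0 24 26 contact z 29.8 low 18.2 tip off [ 8.8 11.5  5.8] finger s in board band -2.2 body low over board 95.0
0 28 20 contact z 33.8 low 22.2 tip off [ 8.8 11.5  5.8] finger s in board band -5.9 body low over board 101.3
0 28 26 contact z 33.8 low 22.2 tip off [ 8.8 11.5  5.8] finger s in board band 0.1 body low over board 99.0
```

Request:
carry_out:
  series:
    - [0.05, 0.03, 0.03, 0]
    - [0.05, 0.03, 0.02, 0]
    - [0.05, 0.03, 0.01, 0]
    - [0.05, 0.03, 0.01, 0]
    - [0.05, 0.03, 0.01, 0]

```text
t: 19.25
eef_pos: [611.4, 264.0, 29.2]
tcp_rot: [-3.036, -0.485, 0.193]
ft_force: [-6.3, -7.3, -2.2]
opening: 0.003
grip_force: 4.0
```

```bash
python3 st.py; python3 clr.py|sed -n 1,7p
```

```text
19.25 [611.4 264.   29.2] [-173.95  -27.81   11.07] [0.2823 0.6892 1.9519 1.4393 0.0643 0.2107] [-6.3 -7.3 -2.2]
s,v now [656.9 109.4  29.2] target s face 616, edge 660.8, v 114.5
0 20 20 contact z 23.5 low 14.2 tip off [  8.8 -12.4   3.5] finger s in board band -10.0 body low over board 93.0
0 20 26 contact z 23.5 low 14.2 tip off [  8.8 -12.4   3.5] finger s in board band -4.0 body low over board 90.7
0 24 20 contact z 27.5 low 18.2 tip off [  8.8 -12.4   3.5] finger s in board band -8.1 body low over board 97.0
0 24 26 contact z 27.5 low 18.2 tip off [  8.8 -12.4   3.5] finger s in board band -2.1 body low over board 94.7
0 28 20 contact z 31.5 low 22.2 tip off [  8.8 -12.4   3.5] finger s in board band -5.8 body low over board 101.0
0 28 26 contact z 31.5 low 22.2 tip off [  8.8 -12.4   3.5] finger s in board band 0.2 body low over board 98.7
```

Request:
carry_out:
  series:
    - [0.04, 0.01, 0.01, 0]
    - [0.04, 0.01, 0, 0]
    - [0.04, 0.01, 0, 0]
    - [0.04, 0.01, 0, 0]
    - [0.04, 0.01, 0, 0]

```text
t: 19.75
eef_pos: [622.8, 267.4, 30.7]
tcp_rot: [-3.035, -0.488, 0.194]
ft_force: [-8.1, -3.4, 3.1]
opening: 0.005
grip_force: 4.3
```

```bash
python3 st.py; python3 clr.py|sed -n 1p
```

```text
19.75 [622.8 267.4  30.7] [-173.92  -27.98   11.1 ] [0.2822 0.6957 1.9236 1.1701 0.0699 0.4798] [-8.1 -3.4  3.1]
s,v now [668.8 109.9  30.7] target s face 616, edge 660.8, v 114.5
```

Request:
carry_out:
  series:
    - [0.03, 0.008, -0.02, 0]
    - [0.03, 0.008, -0.01, 0]
    - [0.02, 0.005, 0, 0]
    - [0, 0, 0, 0]
    - [0, 0, 0, 0]

```text
t: 20.25
eef_pos: [623.7, 268.0, 29.1]
tcp_rot: [-3.035, -0.485, 0.194]
ft_force: [-26.8, -10.2, 19.4]
opening: 0.004
grip_force: 13.9
```

```bash
python3 st.py; python3 clr.py|sed -n 1p
```

```text
20.25 [623.7 268.   29.1] [-173.87  -27.77   11.13] [0.2821 0.699  1.9193 1.1201 0.0732 0.5295] [-26.8 -10.2  19.4]
s,v now [669.8 110.3  29.1] target s face 616, edge 660.8, v 114.5
```

Request:
carry_out:
  series:
    - [-0.06, -0.015, 0, 0]
    - [-0.1, -0.025, 0, 0]
    - [-0.15, -0.04, 0, 0]
    - [-0.2, -0.05, 0, 0]
    - [-0.2, -0.05, 0, 0]

```text
t: 20.75
eef_pos: [594.7, 260.2, 29.6]
tcp_rot: [-3.034, -0.489, 0.194]
ft_force: [-0.1, -0.4, 0.3]
opening: 0.004
grip_force: 0.0
```

```bash
python3 st.py; python3 - <<'E'
from h import *
a=snap("scene","s4");b=snap("top","t4");w=snap("wrist","w4")
cv2.imwrite("pics/c4.png",np.vstack([np.hstack([cv2.resize(a[180:330,240:440],(400,300)),cv2.resize(w,(400,300))]),cv2.resize(b[120:270,230:430],(400,300)).repeat(2,1)[:, :800]])[:,:,::-1])
E
```

```text
20.75 [594.7 260.2  29.6] [-173.84  -28.     11.1 ] [ 0.2833  0.6764  1.9959  1.9543  0.0702 -0.3052] [-0.1 -0.4  0.3]
```

View pics/c4.png

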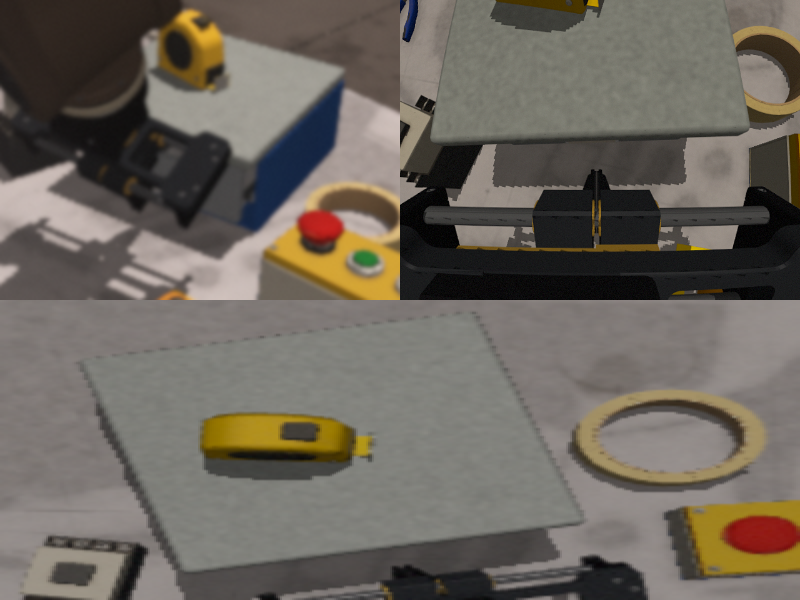

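No view shows any drawer protruding beyond the board edge: scene crop around (240,190), wrist around (590,150), top around (400,560). The force rose sharply only at the very end. I'll probe softly to find out whether the drawer stayed home, which should give no contact until that same depth.

Request:
carry_out:
  series:
    - [0.15, 0.037, 0, 0]
    - [0.15, 0.037, 0, 0]
    - [0.1, 0.025, 0, 0]
    - [0.08, 0.02, 0, 0]
    - [0, 0, 0, 0]

```text
t: 21.4
eef_pos: [619.9, 266.3, 29.7]
tcp_rot: [-3.034, -0.489, 0.194]
ft_force: [-0.1, -0.7, -0.0]
opening: 0.008
grip_force: 0.0
```

```bash
python3 st.py; python3 clr.py|sed -n '1p;6p'
```

```text
21.4 [619.9 266.3  29.7] [-173.85  -28.04   11.09] [0.2813 0.6951 1.9326 1.308  0.0683 0.3409] [-0.1 -0.7 -0. ]
s,v now [665.7 109.6  29.7] target s face 616, edge 660.8, v 114.5
0 28 20 contact z 31.6 low 22.2 tip off [  8.8 -12.4   3.6] finger s in board band -6.0 body low over board 100.9
```

Request:
carry_out:
  series:
    - [0.02, 0.005, 0, 0]
    - [0.02, 0.005, 0, 0]
    - [0.02, 0.005, 0, 0]
    - [0, 0, 0, 0]
    - [0, 0, 0, 0]

```text
t: 21.9
eef_pos: [622.0, 267.0, 29.6]
tcp_rot: [-3.034, -0.489, 0.193]
ft_force: [-0.0, 0.2, -0.4]
opening: 0.006
grip_force: 0.0
```

```bash
python3 st.py; python3 clr.py|sed -n '1p'
```

```text
21.9 [622.  267.   29.6] [-173.82  -28.     11.06] [0.2812 0.6968 1.9268 1.2445 0.0699 0.405 ] [-0.   0.2 -0.4]
s,v now [667.9 109.8  29.6] target s face 616, edge 660.8, v 114.5
```

Request:
carry_out:
  series:
    - [0.02, 0.005, 0, 0]
    - [0.01, 0.003, 0, 0]
    - [0, 0, 0, 0]
    - [0, 0, 0, 0]
    - [0, 0, 0, 0]

```text
t: 22.4
eef_pos: [622.8, 267.3, 29.4]
tcp_rot: [-3.034, -0.488, 0.193]
ft_force: [-4.9, -2.3, 3.7]
opening: 0.004
grip_force: 2.9
```

```bash
python3 st.py; python3 clr.py|sed -n '1p'
```

```text
22.4 [622.8 267.3  29.4] [-173.81  -27.94   11.07] [0.2812 0.6978 1.924  1.2078 0.0712 0.4416] [-4.9 -2.3  3.7]
s,v now [668.8 109.8  29.4] target s face 616, edge 660.8, v 114.5
```

It is stiff at exactly the depth where it stopped before, with no contact earlier. The drawer is therefore held against its stop about 17 mm behind the board edge, which fits the 16–26 mm given. I'll back off and rise clear, then make a final check.

Request:
carry_out:
  series:
    - [-0.06, -0.015, 0, 0]
    - [-0.2, -0.05, 0, 0]
    - [-0.4, -0.1, 0, 0]
    - [-0.5, -0.12, 0, 0]
    - [-0.3, -0.07, 0.2, 0]

```text
t: 22.9
eef_pos: [577.1, 257.7, 38.7]
tcp_rot: [-3.028, -0.486, 0.193]
ft_force: [-0.1, 0.3, 0.6]
opening: 0.004
grip_force: 0.0
```

Request:
carry_out:
  series:
    - [0, 0, 0.6, 0]
    - [0, 0, 0.8, 0]
    - [0, 0, 0.8, 0]
    - [0, 0.4, 0.8, 0]
    - [0, 0.6, 0.8, 0]

```text
t: 23.4
eef_pos: [578.0, 284.2, 90.4]
tcp_rot: [-2.983, -0.495, 0.193]
ft_force: [-0.4, 0.5, -0.4]
opening: 0.004
grip_force: 0.0
```

Request:
carry_out:
  series:
    - [0, 0.9, 0.2, 0]
    - [0, 0.9, 0, 0]
    - [0, 0.9, 0, 0]
    - [0, 0.6, 0, 0]
    - [0, 0, 0, 0]

```text
t: 23.9
eef_pos: [577.6, 382.2, 93.5]
tcp_rot: [-2.978, -0.49, 0.197]
ft_force: [0.7, -0.2, 0.2]
opening: 0.003
grip_force: 0.0
```

```bash
python3 st.py; python3 - <<'E'
from h import *
a=snap("scene","s5");b=snap("top","t5")
cv2.imwrite("pics/c5.png",np.hstack([cv2.resize(a[180:430,220:440],(400,454)),cv2.resize(b[150:350,240:480],(400,454))])[:,:,::-1])
for l in("meter","contactor","masking_tape","tape_measure"):
    for q in env.look_for("top",l)[:2]:print(l,round(q["conf"],2),np.round([q["position"][1]*640,q["position"][0]*480]))
E
```

```text
23.9 [577.6 382.2  93.5] [-170.62  -28.07   11.29] [0.4784 0.6053 1.8667 0.1767 0.1582 1.6438] [ 0.7 -0.2  0.2]
meter 0.56 [423. 302.]
contactor 0.69 [245. 255.]
contactor 0.52 [321. 186.]
```

View pics/c5.png

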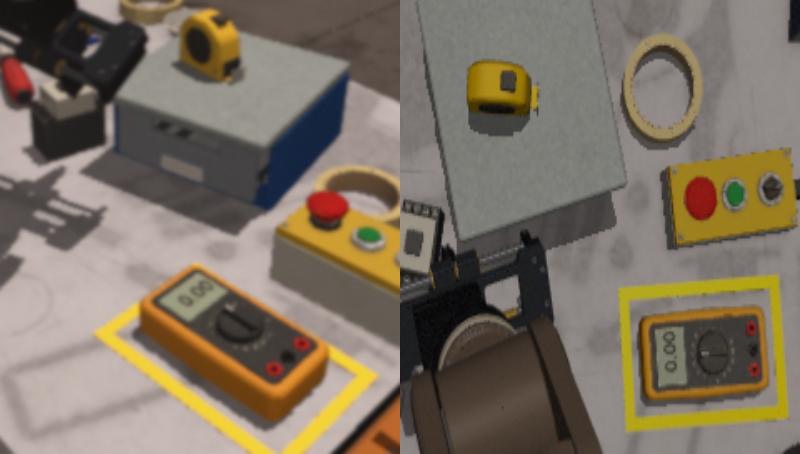

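The drawer is fully recessed under the board and the meter lies inside the tape. The rise fell short of what I commanded, so the hand is close to the contactor. I'll lift straight up and away, then confirm that the contactor and meter are where they should be.

Request:
carry_out:
  series:
    - [0, 0, 0.6, 0]
    - [0, 0, 0.9, 0]
    - [0, 0, 0.9, 0]
    - [0, 0, 0.9, 0]
    - [-0.5, 0, 0.7, 0]

```text
t: 24.7
eef_pos: [554.4, 378.8, 296.2]
tcp_rot: [-2.977, -0.492, 0.194]
ft_force: [-0.4, 0.1, -0.7]
opening: 0.002
grip_force: 0.0
```

Request:
carry_out:
  series:
    - [-0.7, 0.6, 0, 0]
    - [-0.7, 0.7, 0, 0]
    - [-0.7, 0.7, 0, 0]
    - [-0.4, 0.6, 0, 0]
    - [0, 0, 0, 0]

```text
t: 25.2
eef_pos: [425.3, 512.0, 293.3]
tcp_rot: [-2.978, -0.489, 0.2]
ft_force: [-0.1, -0.4, 0.3]
opening: 0.004
grip_force: 0.0
```

```bash
python3 st.py; python3 - <<'E'
from h import *
snap("scene","s6");snap("top","t6");T=lambda n:cv2.imread(f"pics/{n}.png")
for c,k in(("top","t"),("scene","s")):
    A,B=T(f"{c}0").astype(int),T(f"{k}6").astype(int)
    for n,bx in {"top":dict(contactor=(232,232,268,280),roll=(372,163,422,215),tapem=(276,174,326,204)),"scene":dict(contactor=(236,218,276,266),tapem=(316,183,358,224))}[c].items():
        x0,y0,x1,y1=bx;g=lambda M:cv2.cvtColor(M[y0:y1,x0:x1].astype(np.uint8),cv2.COLOR_BGR2GRAY).astype(np.float32)
        print(c,n,np.round(cv2.phaseCorrelate(g(A),g(B),cv2.createHanningWindow((x1-x0,y1-y0),cv2.CV_32F)),2))
hsv=cv2.cvtColor(T("t6"),cv2.COLOR_BGR2HSV)
def rect(lo,hi,z,bx):
    m=cv2.inRange(hsv,lo,hi);x0,y0,x1,y1=bx;k=np.zeros_like(m);k[y0:y1,x0:x1]=m[y0:y1,x0:x1]
    n,l,st,_=cv2.connectedComponentsWithStats(k);v,u=np.where(l==1+np.argmax(st[1:,4]))
    r=cv2.minAreaRect(onz("top",np.c_[u,v],z)[:,:2].astype(np.float32));print(np.round(r[0],1),np.round(r[1],1),round(r[2],1));return r
sp=rect((22,140,120),(32,255,255),0,(368,262,480,345));me=rect((8,120,90),(19,255,255),17,(375,275,470,335))
a=np.radians(4.0);d=cv2.boxPoints(me)-np.array([499,71]);print("meter corners in outline (lim 65,100)",np.round(np.c_[d@[np.cos(a),np.sin(a)],d@[-np.sin(a),np.cos(a)]],1).tolist())
E
```

```text
25.2 [425.3 512.  293.3] [-170.62  -27.99   11.43] [ 0.8379  0.328   1.7056 -0.2492  0.629   2.3344] [-0.1 -0.4  0.3]Traceback (most recent call last):
  File "<stdin>", line 7, in <module>
    return _wrapfunc(a, 'round', decimals=decimals, out=out)
    return _wrapit(obj, method, *args, **kwds)
    conv = _array_converter(obj)
ValueError: setting an array element with a sequence. The requested array has an inhomogeneous shape after 1 dimensions. The detected shape was (2,) + inhomogeneous part.
```

```bash
python3 - <<'E'
from h import *
T=lambda n:cv2.imread(f"pics/{n}.png")
for c,k in(("top","t"),("scene","s")):
    for n,(x0,y0,x1,y1) in {"top":dict(contactor=(232,232,268,280),roll=(372,163,422,215),tapem=(276,174,326,204)),"scene":dict(contactor=(236,218,276,266),tapem=(316,183,358,224))}[c].items():
        g=lambda M:cv2.cvtColor(M[y0:y1,x0:x1],cv2.COLOR_BGR2GRAY).astype(np.float32)
        (d,r)=cv2.phaseCorrelate(g(T(f"{c}0")),g(T(f"{k}6")),cv2.createHanningWindow((x1-x0,y1-y0),cv2.CV_32F));print(c,n,np.round(d,2),round(r,2))
hsv=cv2.cvtColor(T("t6"),cv2.COLOR_BGR2HSV)
def rect(lo,hi,z,bx):
    m=cv2.inRange(hsv,lo,hi);x0,y0,x1,y1=bx;k=np.zeros_like(m);k[y0:y1,x0:x1]=m[y0:y1,x0:x1]
    n,l,st,_=cv2.connectedComponentsWithStats(k);v,u=np.where(l==1+np.argmax(st[1:,4]))
    r=cv2.minAreaRect(onz("top",np.c_[u,v],z)[:,:2].astype(np.float32));print(np.round(r[0],1),np.round(r[1],1),round(r[2],1));return r
sp=rect((22,140,120),(32,255,255),0,(368,262,480,345));me=rect((8,120,90),(19,255,255),17,(375,275,470,335))
a=np.radians(4.0);d=cv2.boxPoints(me)-np.array([499,71]);print("corners in outline (lim 65,100)",np.round(np.c_[d@[np.cos(a),np.sin(a)],d@[-np.sin(a),np.cos(a)]],1).tolist())
cv2.imwrite("pics/c6.png",np.hstack([cv2.resize(T("s6")[190:310,220:380],(400,300)),cv2.resize(T("t6")[140:320,230:470],(400,300))]))
E
```

```text
top contactor [ 0.06 -0.06] 1.0
top roll [0.02 0.  ] 1.0
top tapem [ 0.23 -0.27] 0.97
scene contactor [0.03 0.01] 0.79
scene tapem [0.28 0.43] 1.01
[499.  71.] [129.5 199.7] 4.0
[498.7  71.8] [ 77.5 150.7] 3.2
corners in outline (lim 65,100) [[-37.9, 76.8], [-40.1, -73.9], [37.4, -75.1], [39.6, 75.6]]
```

View pics/c6.png

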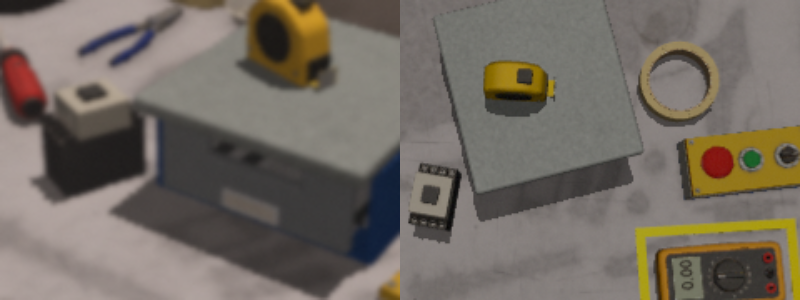

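The final views show the drawer recessed under the board and staying there. The meter is well inside the tape (corners at most 40/77 mm from its centre, limits 65/100). The contactor, roll and tape measure have not visibly moved (image shift under half a pixel), and the arm is clear. Handing in.

```bash
python3 -c "
from cell import env
print(env.job_done())"
```

```text
the job is handed in; nothing more can be done
None
```

The job is handed in: the multimeter lies inside the yellow outline, the drawer is shut and holding by itself, and nothing else moved. One risk is that joint 3 read 0.047 rad at the reach limit, just under its 0.05 minimum.

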